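# Load the texture-roller spindle

### The job

Load the clay-texture spindle: slide the long eight-sided wooden roller all the way onto the horizontal rod, then the short eight-sided roller, and last push the square end cap on until all three sit snug against each other and against the rod's shoulder. The rod is clamped a little off its bracket's centre, so find it by feel and keep every push on it gentle (never over 30 N); let go of everything at the end, and leave the other things on the bench where they are.

Things in the scene. Friction and masses are not known exactly. Their poses are not given: they have to be found in the camera images.
- stand: Dark steel stand fixed to the bench: base plate 110 x 90 x 12 mm, upright bracket 18 mm thick, 56 mm wide, its top 132 mm above the bench. Origin on the bench under the bracket's middle; z up. A bare level steel rod stands out from the bracket along the stand's -x. Along the stand's x, the parts' centres are home at: long roller -44, short roller -79, end cap -107 mm.
- rod_root (a point): Where the rod's shoulder (20 mm in diameter, rollers stop here) would be were the clamp centred: 22 mm before the stand's origin, 110 mm above the bench; axes as the stand's. The real rod is parallel to x but clamped up to 9 mm to either side (y) and up to 7 mm higher or lower (z) than this, anew each time; the shift is not measured. The rod does not yield: meet it and its stops at under 20 mm/s.
- rod_end (a point): Where the rod's free end would be if the clamp were centred (88 mm from rod_root along -x; shifted as the rod is). The rod is 12 mm in diameter; only its last 1.5 mm taper, to 10 mm. Axes as the stand's.
- long_roller_center (a point): Middle of the long roller: eight-sided wooden prism, 50 mm across its flats, 44 mm long (along its x), 0.09 to 0.15 kg, a through hole 14 mm across along its x axis. It lies on the bench, hole level, its middle 25 mm up. Two side flats stand upright: grasp it across them (along its y).
- short_roller_center (a point): Middle of the short roller: the same prism, 50 mm across flats with a 14 mm through hole along its x, but only 26 mm long (along x), 0.05 to 0.1 kg. It lies on the bench, hole level, its middle 25 mm up; grasp across its y.
- end_cap_center (a point): Middle of the end cap: wooden block 46 x 46 mm square, 30 mm long (along its x), 0.11 kg, with a blind hole 14 mm square and 22 mm deep on its axis, open at its +x end, which points as the stand's +x within 40 degrees. Two spring strips 10 mm inside the mouth grip the rod: some 3 to 8 N to push on. It lies on the bench, hole level, its middle 23 mm up.
- wood_rib: Bystander: flat oval wooden rib 52 x 83 x 8 mm, loose. Origin under its middle.
- cone_stopper: Bystander: small pale cone-shaped stopper 20 x 20 x 39 mm, standing loose. Origin under its middle.
- slip_trailer: Bystander: pale bulb with a thin spout, 34 x 34 x 58 mm, standing loose. Origin under its middle.

How it is judged:
On the way, in this order (a step that is already met when the one before it is completed fails the run):
1. the long roller is threaded wholly onto the rod (x of long_roller_center in the frame of stand above -0.085 m and y of long_roller_center in the frame of stand between -0.015 and 0.015 m and z of long_roller_center in the frame of stand between 0.096 and 0.124 m), for 0.2 s.
2. the short roller is threaded wholly onto the rod behind it (x of short_roller_center in the frame of stand above -0.095 m and y of short_roller_center in the frame of stand between -0.015 and 0.015 m and z of short_roller_center in the frame of stand between 0.096 and 0.124 m), for 0.2 s.
3. the end cap is on the rod's end (x of end_cap_center in the frame of stand above -0.112 m and y of end_cap_center in the frame of stand between -0.015 and 0.015 m and z of end_cap_center in the frame of stand between 0.096 and 0.124 m), for 0.2 s.
At the end, for the whole second after the job is handed in: Both rollers and the cap are on the rod in the order long roller, short roller, cap, each released, at rest, in line with the rod (0.15 rad) and within 3 to 4 mm of its home along the rod (long roller against the shoulder, no gaps) (x of long_roller_center in the frame of stand between -0.048 and -0.041 m and y of long_roller_center in the frame of stand between -0.015 and 0.015 m and z of long_roller_center in the frame of stand between 0.096 and 0.124 m and angle between the x axis of each of long_roller_center, short_roller_center, end_cap_center and the x axis of stand, either way round below 0.15 rad and linear speed of each of long_roller, short_roller, end_cap below 0.02 m/s and x of short_roller_center in the frame of stand between -0.083 and -0.076 m and y of short_roller_center in the frame of stand between -0.015 and 0.015 m and z of short_roller_center in the frame of stand between 0.096 and 0.124 m and x of end_cap_center in the frame of stand between -0.111 and -0.104 m and y of end_cap_center in the frame of stand between -0.015 and 0.015 m and z of end_cap_center in the frame of stand between 0.096 and 0.124 m); the robot touches nothing.
It fails at once if the rod or its stand is pushed with more than 30 N (contact force between stand and anything else above 30 N).
It fails at once if the wood rib is moved more than 25 mm (distance of wood_rib from where it was at the start of the episode above 0.025 m).
It fails at once if the cone stopper is moved more than 25 mm (distance of cone_stopper from where it was at the start of the episode above 0.025 m).
It fails at once if the slip trailer is moved more than 25 mm (distance of slip_trailer from where it was at the start of the episode above 0.025 m).
It also fails if it takes over 72 s, if anything falls off the work surface, if the arm or the gripper's body presses on something with over 40 N, if the wrist force passes 120 N, or if a joint passes its speed limit or range.

### The arm

A 7-joint arm with a two-finger parallel gripper is mounted at the origin on the work surface; the furniture and walls round the work are solid. World frame = base frame: x ahead of the robot, y to its left, z up, the work surface at z = 0. Lengths are in m, angles in rad, forces in N, time in s.
With the tool pointing down it reaches from about 0.4 to 0.925 m from the base axis. Payload 4.1 kg.
Tool frame: the origin (TCP) lies midway between the tips of the shut fingers; the grasp point (between the pads) lies 19 mm behind it (r.hold_point_z is the distance from the TCP to the grasp point, in m); z points along the fingers, y is the line along which they close (so a half turn about z gives the same grasp; the last joint's range is limited). The gripper opens to 85 mm and grips with 20 to 120 N. Pads are 22 mm wide; open, the fingers measure 114 mm over their backs; the gripper's body (76 mm by 85 mm) begins 54 mm behind the grasp point. The pads swing forward as they close: fully open they stand 13 mm farther back than shut.
Start: joints at [-1.32, 0.398, 0.045, 1.537, -0.019, 1.207, -0.051], TCP at [0.223, 0.611, 0.231] pointing down, gripper open.
Joint ranges: [-2.82, 2.82], [-0.49, 2.23], [-1.37, 1.46], [0, 2.46], [-1.36, 4.5], [0.23, 2], [-2.94, 2.94]. Speed limits (rad/s): [2.57, 2.57, 3.14, 3.14, 3.14, 3.14, 3.14].

### API

Orientations are given as a 3x3 rotation matrix whose columns are the frame's x, y, z axes.
In Python, from plant import state, get_image, r gives the robot as it stands. The module is installed in compiled form; this text tells all that it offers.
- The arm moves only by the tool send_rows, never from a script. Its argument "moves" is a list of rows, each a list of 2 entries, a list of its own where there are three numbers: the shift along the tool's x, y, z as a fraction of full scale, then the turn, a rotation vector about the tool's x, y, z as a fraction of full scale. A call has 1 to 10 rows; each row is the pose to reach, as a shift and turn from the pose commanded when the call began, along the tool's axes at that moment; what a row does not reach only later rows make up. Full scale, the value 1, is 50 cm for a shift and 120 degrees for a turn. A row lasts 1/12 s, in which the tool goes at most 41.7 mm and 7.16 degrees, less where a joint would pass 70% of its speed; a pose out of reach is approached as far as the arm can. A call with a number of a shift or a turn outside -1 to 1 is refused whole. A call with a gripper value outside its range is refused whole. "grip" is the closure in counts, from 0 (fully open) to 255 (shut), set as the call begins (left out, the last holds). The fingers move at their own pace and stop on an object; the grip force is fixed at half the most. Time passes only in rows, so rows that repeat a pose let the fingers close. It gives the time, the measured TCP pose, the force, the opening and the grip force at its end, in the units of the state.
- state(): the state, without advancing time (a new reading comes with each control period).
- get_image(name): name is "scene" or "top" or "wrist"; returns a dict with "pixels" (480x640x3 uint8, red, green, blue), "z_map" (480x640 float32, m along the optical axis (not along the pixel's ray), 0 where there is no reading), "K" (3x3 intrinsics, pixels), "rvec" (rotation vector, rad) and "tvec" (3), from world to camera coordinates, as OpenCV has them. Camera axes: x right, y down, z forward; pixel columns grow to the right and rows downward; lengths in m; the calibration is good to about 2 mm. A picture is of the moment at which its call begins.
- r.job_done(): hands the job in; it is judged then, once.
The state is a dict: "time": time; "joint_pos": joint angles; "joint_velocities": joint speeds; "tau": joint torques, N m; "position": TCP position; "tcp_rot": TCP orientation; "contact_force": force on the tool from outside, world axes, zero at the start; "wrist_torque": the same for the moment, N m; "opening": opening from 0.0 (shut) to 1.0 (fully open); "grip_force": force on a finger pad.
Only numpy, scipy, OpenCV 4.12 (cv2) and the standard library are available. Lean on these libraries where they do the work, as an engineer would, in place of code of your own. Each camera call takes 0.05 s, during which the arm holds its last target. There are 200 camera calls.

## Working session

There is one attempt and no reset: what is moved stays moved. The work goes in short steps, Python scripts to look and compute and a tool call to move; the robot and the scene stay as the last step left them, time stands still between calls to the robot, and variables do not carry over. Pictures are saved under pics/ and viewed, at most 10 in all, crops included, and the job is handed in when it is done.

Besides the shell and the picture viewer there is one more tool, called after ">>>" by a JSON object that holds its "api" and its "payload". send_rows: Moves the arm, as the interface text tells. Shift numbers are shares of 50 cm and turn numbers shares of 120 degrees, none past 1 either way. Its arguments: {"type":"object","properties":{"moves":{"type":"array"},"grip":{"type":"number"}},"required":["moves"]}

```bash
mkdir -p pics
cat > h.py <<'E'
import numpy as np, cv2
from plant import state, get_image, r
def cloud(im):
    K=im["K"];R=cv2.Rodrigues(np.array(im["rvec"],float))[0];t=np.array(im["tvec"],float).ravel()
    z=im["z_map"];v,u=np.mgrid[:z.shape[0],:z.shape[1]]
    c=np.stack([(u-K[0,2])/K[0,0]*z,(v-K[1,2])/K[1,1]*z,z],-1)
    w=(c-t)@R; w[z==0]=np.nan
    return w
def save(im,n): cv2.imwrite(f"pics/{n}.png",im["pixels"][:,:,::-1])
E
python3 - <<'E'
from h import *
for n in("top","scene"):
    im=get_image(n);save(im,n+"0");w=cloud(im);np.save(n+"0.npy",w)
s=state();print({k:np.round(v,3).tolist() for k,v in s.items()},r.hold_point_z)
E
```

```text
{'time': 0.1, 'joint_pos': [-1.32, 0.399, 0.045, 1.538, -0.019, 1.207, -0.051], 'joint_velocities': [-0.0, -0.003, -0.001, -0.005, 0.002, -0.0, -0.001], 'tau': [0.003, -47.626, 1.37, -25.495, 0.012, 0.005, -0.0], 'position': [0.223, 0.61, 0.23], 'tcp_rot': [[-0.939, 0.343, -0.0], [0.343, 0.939, -0.002], [-0.0, -0.002, -1.0]], 'contact_force': [-0.125, 0.053, -0.142], 'wrist_torque': [0.011, -0.015, -0.016], 'grip_force': 0.0, 'opening': 1.0} 0.0187
```

View pics/top0.png

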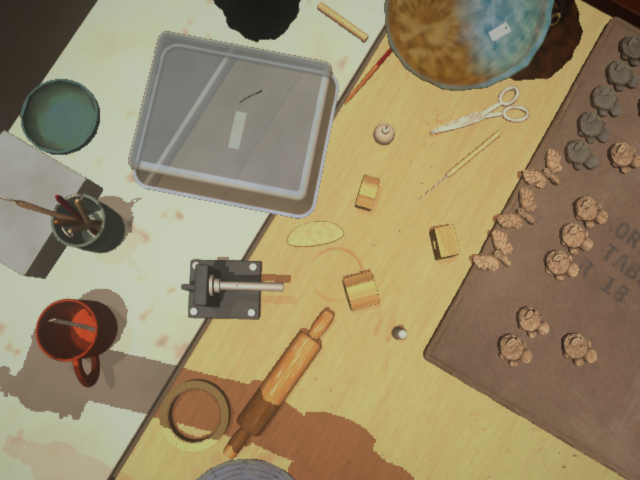

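View pics/scene0.png

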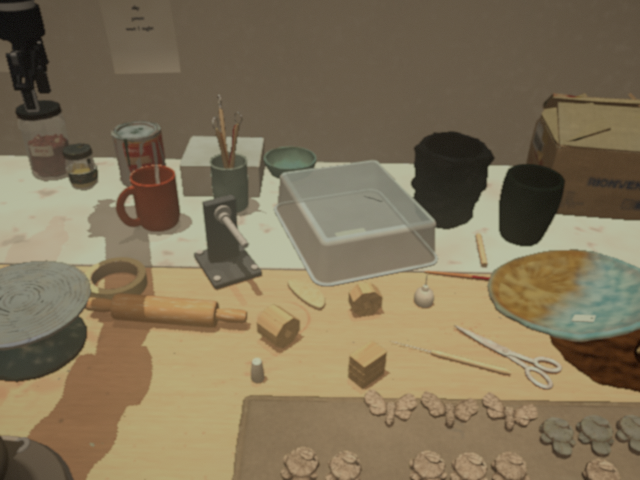

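The top view shows the stand at about (225,288), with its rod running right to (285,287). The long roller is at (362,290), the short roller at (367,192) and the cap at (443,241), with its mouth facing left. The rib is at (315,234), the cone at (400,332) and the trailer at (384,133). Next I'll measure from the depth clouds.

```bash
cat > m.py <<'E'
from h import *
w=np.load("top0.npy");z=w[...,2]
def rng(u0,u1,v0,v1,lo,hi):
    p=w[v0:v1,u0:u1].reshape(-1,3);return p[(p[:,2]>lo)&(p[:,2]<hi)]
def rect(p,n):
    q=(p[:,:2]*1000).astype(np.float32);c,s,a=cv2.minAreaRect(q)
    b=cv2.boxPoints((c,s,a)); e=b[1]-b[0]
    print(n,len(p),"c",np.round(c,1),"size",np.round(s,1),"ang01",round(float(np.degrees(np.arctan2(e[1],e[0]))),1),"len01",round(float(np.linalg.norm(e)),1),"zmax",np.round(np.percentile(p[:,2],[50,98]),4))
rect(rng(340,385,265,315,.012,.07),"long")
rect(rng(340,385,265,315,.046,.07),"longtop")
rect(rng(350,385,172,215,.012,.07),"short")
rect(rng(350,385,172,215,.046,.07),"shorttop")
rect(rng(425,465,218,262,.038,.07),"captop")
rect(rng(425,465,218,262,.012,.07),"cap")
rect(rng(175,270,255,325,.006,.02),"base")
rect(rng(180,213,255,325,.125,.14),"bracket top")
rect(rng(222,300,270,305,.09,.125),"rod")
p=rng(222,300,270,305,.09,.125); d=p[:,:2]-p[:,:2].mean(0);print("rod dir",np.linalg.svd(d,full_matrices=False)[2][0],p.mean(0),np.percentile(p[:,2],[5,50,95]))
rect(rng(285,350,218,250,.004,.02),"rib")
rect(rng(390,410,322,342,.008,.06),"cone")
rect(rng(370,398,120,148,.008,.08),"trailer")
for uv in((320,240),(420,240),(320,340)):print(uv,np.round(w[uv[1],uv[0]],3))
w=np.load("scene0.npy")
p=rng(212,250,200,252,.095,.13);print("scene rod",len(p)); 
rect(p,"srod")
E
python3 m.py
python3 - <<'E'
import cv2
a=cv2.imread("pics/top0.png")[150:360,170:480];cv2.imwrite("pics/crop0.png",cv2.resize(a,None,fx=2.5,fy=2.5,interpolation=3))
E
```

```text
long 1025 c [436.8  99.5] size [49.9 44.3] ang01 -73.7 len01 44.3 zmax [0.0473 0.053 ]
longtop 582 c [435.7  99.3] size [34.7 44.1] ang01 -73.3 len01 44.1 zmax [0.0498 0.0535]
short 588 c [588.4  89.4] size [26.1 50.9] ang01 -16.2 len01 50.9 zmax [0.0468 0.0523]
shorttop 320 c [586.6  89.9] size [26.  37.2] ang01 -16.5 len01 37.2 zmax [0.0497 0.0529]
captop 640 c [512.6 -29.1] size [46.3 30.6] ang01 -78.0 len01 30.6 zmax [0.046  0.0493]
cap 765 c [512.6 -29. ] size [46.3 30.7] ang01 -78.1 len01 30.7 zmax [0.0457 0.0492]
base 2725 c [438.2 308.6] size [110.7  90.1] ang01 -0.6 len01 90.1 zmax [0.0125 0.0182]
bracket top 586 c [438.6 321. ] size [22.6 55.7] ang01 -1.2 len01 55.7 zmax [0.1321 0.1352]
rod 523 c [438.5 255.6] size [84.8 11.9] ang01 -0.6 len01 11.9 zmax [0.1093 0.1132]
rod dir [-0.00929957 -0.99995676] [0.43827355 0.25543688 0.1091754 ] [0.10564051 0.10932468 0.11240435]
rib 1109 c [526.9 165.8] size [ 49.3 101. ] ang01 -89.5 len01 101.0 zmax [0.0086 0.0121]
cone 150 c [373.6  41.1] size [18.2 17.1] ang01 -60.0 len01 17.1 zmax [0.0349 0.0409]
trailer 344 c [687.1  61.5] size [32.2 31.5] ang01 -50.8 len01 31.5 zmax [0.0235 0.0386]
(320, 240) [0.516 0.161 0.01 ]
(420, 240) [0.519 0.003 0.001]
(320, 340) [0.361 0.16  0.003]
scene rod 685
srod 685 c [433.2 267.1] size [112.6  44. ] ang01 -12.9 len01 44.0 zmax [0.1112 0.1291]
```

View pics/crop0.png

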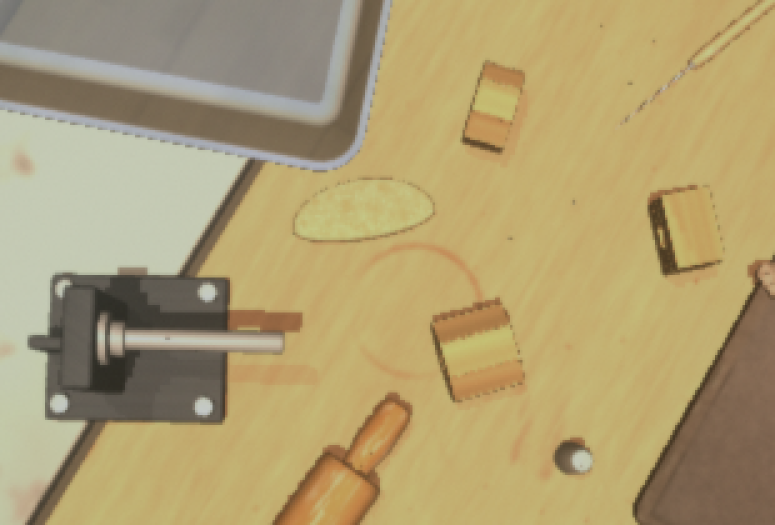

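The crop confirms the layout: the rod lies along world +y at x≈0.438, its tip at y≈0.213 and its axis near z≈0.104. The cap's mouth faces the stand. I'll move over the long roller now.

```bash
cat >> h.py <<'E'
from scipy.spatial.transform import Rotation as Ro
def go(x,y,z,yaw):
    "fractions for TCP target (m), tool y axis at yaw deg, tool z down"
    s=state();R=np.array(s["tcp_rot"]);a=np.radians(yaw)
    Y=np.array([np.cos(a),np.sin(a),0]);Z=np.array([0,0,-1.]);T=np.stack([np.cross(Y,Z),Y,Z],1)
    print("t",round(s["time"],2),"shift",np.round(R.T@(np.array([x,y,z])-s["position"])/.5,4),"turn",np.round(Ro.from_matrix(R.T@T).as_rotvec(degrees=True)/120,4))
E
python3 - <<'E'
from h import *
go(.4365,.0995,.23,16.3)
w=np.load("top0.npy")
for n,(a,b,c,d) in dict(pin=(.3,.42,.1,.3),mid=(.40,.56,.0,.2),tray=(.5,.62,.15,.35)).items():
    m=(w[...,0]>a)&(w[...,0]<b)&(w[...,1]>c)&(w[...,1]<d);print(n,np.nanmax(w[m][:,2]))
E
```

```text
t 0.1 shift [-0.7519 -0.8128  0.0023] turn [-0.0007  0.0005  0.4472]
pin 0.049109239083458656
mid 0.055289103159266245
tray 0.09130033511771293
```

>>> {"api": "send_rows", "payload": {"moves": [[[-0.752,-0.813,0],[0,0,0.4475]],[[-0.752,-0.813,0],[0,0,0.4475]],[[-0.752,-0.813,0],[0,0,0.4475]],[[-0.752,-0.813,0],[0,0,0.4475]],[[-0.752,-0.813,0],[0,0,0.4475]],[[-0.752,-0.813,0],[0,0,0.4475]],[[-0.752,-0.813,0],[0,0,0.4475]],[[-0.752,-0.813,0],[0,0,0.4475]],[[-0.752,-0.813,0],[0,0,0.4475]],[[-0.752,-0.813,0],[0,0,0.4475]]], "grip": 50}}

```text
time: 0.93
position: [0.3838, 0.2242, 0.2311]
tcp_rot: [[-0.28, 0.96, -0.0], [0.96, 0.28, 0.0], [0.0, -0.0, -1.0]]
contact_force: [1.0, -0.2, -0.0]
opening: 0.805
grip_force: 0.0
```

>>> {"api": "send_rows", "payload": {"moves": [[[-0.2,0.02,0.05],[0,0,0]],[[-0.2,0.02,0.1],[0,0,0]],[[-0.2,0.02,0.2],[0,0,0]],[[-0.2,0.02,0.26],[0,0,0]],[[-0.2,0.02,0.26],[0,0,0]],[[-0.2,0.02,0.26],[0,0,0]]]}}

```text
time: 1.43
position: [0.4179, 0.1304, 0.0975]
tcp_rot: [[-0.278, 0.961, -0.008], [0.961, 0.277, -0.005], [-0.003, -0.009, -1.0]]
contact_force: [-0.1, 1.2, 0.2]
opening: 0.805
grip_force: 0.0
```

Run:
```python
from h import *
go(.4365,.0995,.10,16.3)
im=get_image("wrist");save(im,"w1")
np.save("w1.npy",cloud(im))
```

```text
t 1.43 shift [-0.0696  0.0185 -0.0049] turn [-0.0044  0.0013 -0.0016]
```

View pics/w1.png

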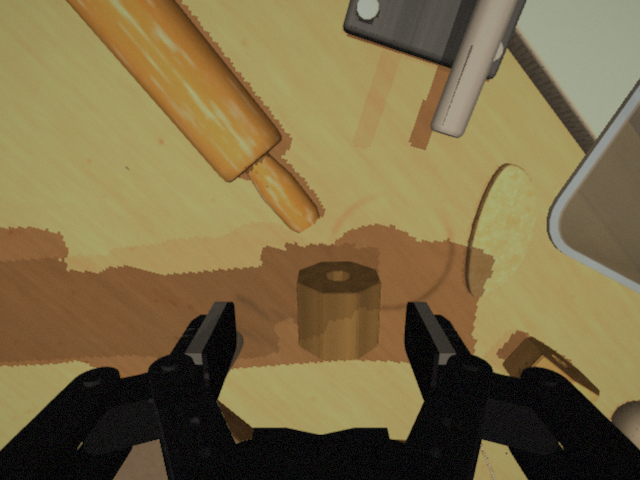

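The wrist view shows the long roller at (338,310), midway between the fingers, with its hole facing the stand. The rod tip is at (450,130). I'll move over the roller and descend.

>>> {"api": "send_rows", "payload": {"moves": [[[-0.07,0.0185,0],[-0.004,0.001,-0.0016]],[[-0.07,0.0185,0],[-0.004,0.001,-0.0016]],[[-0.07,0.0185,0.06],[-0.004,0.001,-0.0016]],[[-0.07,0.0185,0.12],[-0.004,0.001,-0.0016]],[[-0.07,0.0185,0.14],[-0.004,0.001,-0.0016]],[[-0.07,0.0185,0.14],[-0.004,0.001,-0.0016]],[[-0.07,0.0185,0.14],[-0.004,0.001,-0.0016]]]}}

```text
time: 2.07
position: [0.4409, 0.1027, 0.0324]
tcp_rot: [[-0.284, 0.959, 0.009], [0.959, 0.284, 0.005], [0.002, 0.01, -1.0]]
contact_force: [0.3, -0.0, -0.1]
opening: 0.804
grip_force: 0.0
```

Run:
```python
from h import *
go(.4365,.0995,.006,16.3); print(np.round(state()["position"],4),np.round(state()["tcp_rot"],4).tolist())
```

```text
t 2.07 shift [-0.0038 -0.0107  0.0526] turn [ 0.0046 -0.0011  0.0015]
[0.4409 0.1027 0.0324] [[-0.2837, 0.9589, 0.0086], [0.9589, 0.2837, 0.005], [0.0023, 0.0097, -1.0]]
```

>>> {"api": "send_rows", "payload": {"moves": [[[-0.004,-0.0107,0.02],[0.0044,-0.001,0.0015]],[[-0.004,-0.0107,0.04],[0.0044,-0.001,0.0015]],[[-0.004,-0.0107,0.053],[0.0044,-0.001,0.0015]],[[-0.004,-0.0107,0.053],[0.0044,-0.001,0.0015]],[[-0.004,-0.0107,0.053],[0.0044,-0.001,0.0015]],[[-0.004,-0.0107,0.053],[0.0044,-0.001,0.0015]]]}}

```text
time: 2.57
position: [0.4359, 0.0989, 0.0049]
tcp_rot: [[-0.28, 0.96, -0.001], [0.96, 0.28, -0.0], [0.0, -0.001, -1.0]]
contact_force: [1.3, -0.0, -0.1]
opening: 0.806
grip_force: 0.0
```

>>> {"api": "send_rows", "payload": {"moves": [[[0,0,0],[0,0,0]],[[0,0,0],[0,0,0]],[[0,0,0],[0,0,0]],[[0,0,0],[0,0,0]],[[0,0,0],[0,0,0]],[[0,0,0],[0,0,0]]], "grip": 255}}

```text
time: 3.07
position: [0.4363, 0.099, 0.0053]
tcp_rot: [[-0.28, 0.96, 0.0], [0.96, 0.28, 0.0], [0.0, 0.0, -1.0]]
contact_force: [-0.9, -0.1, 5.7]
opening: 0.576
grip_force: 62.3
```

Run:
```python
from h import *
s=state();go(.4365,.0995,.13,16.3); print(np.round(s["position"],4),np.round(s["tcp_rot"],4).tolist(),s["grip_force"],s["opening"])
```

```text
t 3.07 shift [ 0.0009  0.0007 -0.2493] turn [ 0.0002 -0.0002 -0.0003]
[0.4363 0.099  0.0053] [[-0.2801, 0.96, 0.0004], [0.96, 0.2801, 0.0004], [0.0003, 0.0005, -1.0]] 62.3442867124686 0.5755440431199258
```

>>> {"api": "send_rows", "payload": {"moves": [[[0,0,-0.05],[0,0,0]],[[0.03,0.01,-0.1],[0,0,0.04]],[[0.08,0.02,-0.157],[0,0,0.09]],[[0.116,0.0374,-0.157],[0,0,0.141]],[[0.116,0.0374,-0.157],[0,0,0.141]],[[0.116,0.0374,-0.157],[0,0,0.141]],[[0.116,0.0374,-0.157],[0,0,0.141]],[[0.116,0.0374,-0.157],[0,0,0.141]],[[0.116,0.0374,-0.157],[0,0,0.141]]]}}

```text
time: 3.82
position: [0.4369, 0.1584, 0.0826]
tcp_rot: [[0.013, 1.0, -0.002], [1.0, -0.013, -0.001], [-0.001, -0.002, -1.0]]
contact_force: [-0.3, -0.8, -1.2]
opening: 0.576
grip_force: 62.8
```

Run:
```python
from h import *
s=state();go(.438,.16,.084,-.6); print(np.round(s["position"],4),s["contact_force"])
im=get_image("wrist");save(im,"w2");np.savez("w2.npz",w=cloud(im),K=im["K"],rvec=im["rvec"],tvec=im["tvec"],z=im["z_map"])
```

```text
t 3.82 shift [ 0.0033  0.0022 -0.0028] turn [-0.001   0.0006 -0.0011]
[0.4369 0.1584 0.0826] [-0.34313795 -0.78715346 -1.16559815]
```

View pics/w2.png

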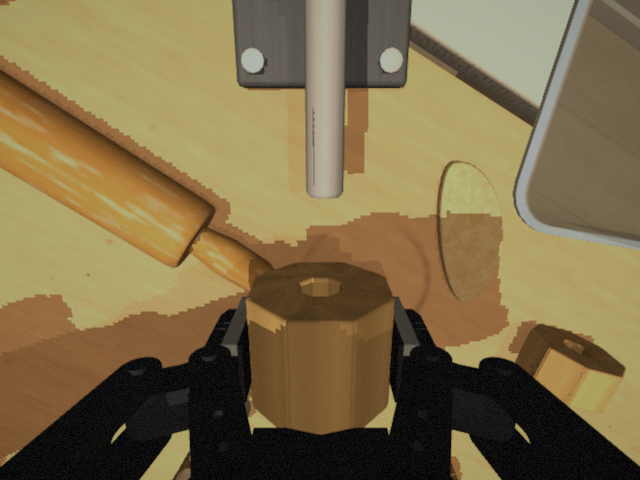

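The wrist view shows the rod tip at (325,190) and the roller's hole at (320,287), nearly in line. I'll fit both axes from the wrist depth.

```bash
cat > fit.py <<'E'
from h import *
from scipy.optimize import least_squares
def rodfit(w,y0=.215,y1=.27):
    p=w.reshape(-1,3);p=p[(p[:,2]>.088)&(p[:,2]<.13)&(p[:,1]>y0)&(p[:,1]<y1)&(abs(p[:,0]-.438)<.018)]
    f=lambda q:np.hypot(p[:,0]-q[0]-q[2]*(p[:,1]-.215),p[:,2]-q[1]-q[3]*(p[:,1]-.215))-.006
    s=least_squares(f,[.438,.105,0,0],loss="soft_l1",f_scale=.0005)
    print("rod x,z at y=.215 (mm), slopes",np.round(s.x[:2]*1e3,2),np.round(s.x[2:],4),"n",len(p),"rms mm",np.std(f(s.x))*1e3)
    return s.x
def held(w,ylo,yhi,xc=.438,zlo=.07):
    p=w.reshape(-1,3);p=p[(p[:,1]>ylo)&(p[:,1]<yhi)&(abs(p[:,0]-xc)<.04)&(p[:,2]>zlo)&(p[:,2]<.15)];return p
E
python3 - <<'E'
from fit import *
d=np.load("w2.npz");w=d["w"];rodfit(w)
w2=np.load("top0.npy");rodfit(w2);rodfit(np.load("scene0.npy"))
p=w.reshape(-1,3);a=p[(p[:,2]>.09)&(abs(p[:,0]-.438)<.006)&(p[:,1]>.19)&(p[:,1]<.24)];print("tip y",np.percentile(a[:,1],[.5,2,5]))
# roller top flat and front face
W=w[255:430,245:395].reshape(-1,3)
c=W[abs(W[:,0]-.4375)<.007]; top=c[(c[:,1]>.145)&(c[:,1]<.175)&(c[:,2]>.115)]
print("top flat z",np.median(top[:,2]),len(top),"y ext",np.percentile(top[:,1],[2,98]))
A=np.c_[top[:,0]-.4375,top[:,1]-.16,np.ones(len(top))];print("top plane slopes x,y",np.linalg.lstsq(A,top[:,2],rcond=None)[0])
# upper 45 deg flats: left/right symmetry -> centre x
for y0,y1 in((.143,.16),(.16,.178)):
    b=W[(W[:,1]>y0)&(W[:,1]<y1)]
    for sgn in(-1,1):
        q=b[(sgn*(b[:,0]-.4375)>.013)&(sgn*(b[:,0]-.4375)<.022)&(b[:,2]>.1)]
        print(y0,sgn,len(q),"n.c",np.median(sgn*q[:,0]+q[:,2])/2**.5)
E
```

```text
rod x,z at y=.215 (mm), slopes [438.75 103.7 ] [ 0.0124 -0.0013] n 7660 rms mm 0.5336667244219557
rod x,z at y=.215 (mm), slopes [437.99 104.26] [0.0098 0.011 ] n 346 rms mm 1.161099181311726
rod x,z at y=.215 (mm), slopes [438.49 105.5 ] [0.0077 0.0032] n 156 rms mm 0.6614167141091843
tip y [0.21349961 0.21409342 0.21519683]
top flat z 0.12703919803848857 3685 y ext [0.14558891 0.17438854]
top plane slopes x,y [0.02604922 0.01483039 0.12717494]
0.143 -1 973 n.c -0.2114865225766943
0.143 1 939 n.c 0.40581319077266187
0.16 -1 1267 n.c -0.21165154351861565
0.16 1 1210 n.c 0.4059687376331031
```

>>> {"api": "send_rows", "payload": {"moves": [[[0.02,0.003,-0.003],[0,0,0]],[[0.04,0.003,-0.003],[0,0,0]],[[0.044,0.003,-0.003],[0,0,0]],[[0.044,0.003,-0.003],[0,0,0]],[[0.044,0.003,-0.003],[0,0,0]],[[0.044,0.003,-0.003],[0,0,0]],[[0.044,0.003,-0.003],[0,0,0]]]}}

```text
time: 4.45
position: [0.4391, 0.1814, 0.0847]
tcp_rot: [[0.012, 1.0, -0.001], [1.0, -0.012, -0.0], [-0.0, -0.001, -1.0]]
contact_force: [-0.7, -0.4, -1.6]
opening: 0.571
grip_force: 62.8
```

Run:
```python
from fit import *
s=state();go(.4387,.185,.0843,-.6); print(np.round(s["position"],4),s["contact_force"],np.round(s["tcp_rot"],4).tolist())
w=cloud(get_image("wrist"));rodfit(w)
W=w[230:430,240:400].reshape(-1,3);y=s["position"][1]
c=W[(abs(W[:,0]-.4385)<.007)&(abs(W[:,1]-y)<.015)&(W[:,2]>.115)];cz=np.median(c[:,2])-.025
v=[]
for sgn in(-1,1):
    d=sgn*(W[:,0]-.4385);q=W[(d>.013)&(d<.022)&(W[:,2]>.1)&(abs(W[:,1]-y)<.018)];v.append(np.median(sgn*q[:,0]+q[:,2])-.025*2**.5)
print("roller x,z",(v[1]-v[0])/2,(v[0]+v[1])/2,"top cz",cz)
```

```text
t 4.45 shift [ 0.0071 -0.0008  0.0008] turn [-0.0005  0.0002 -0.0006]
[0.4391 0.1814 0.0847] [-0.70723428 -0.35909304 -1.61958927] [[0.0117, 0.9999, -0.001], [0.9999, -0.0117, -0.0004], [-0.0004, -0.001, -1.0]]
rod x,z at y=.215 (mm), slopes [438.8 103.7] [ 0.0117 -0.0009] n 6510 rms mm 0.5127004477274812
roller x,z 0.43880644798699064 0.10412777988591806 top cz 0.10410893197928017
```

>>> {"api": "send_rows", "payload": {"moves": [[[0.003,-0.0008,0.0008],[0,0,0]],[[0.006,-0.0008,0.0008],[0,0,0]],[[0.009,-0.0008,0.0008],[0,0,0]],[[0.0115,-0.0008,0.0008],[0,0,0]],[[0.014,-0.0008,0.0008],[0,0,0]],[[0.0165,-0.0008,0.0008],[0,0,0]],[[0.019,-0.0008,0.0008],[0,0,0]],[[0.0215,-0.0008,0.0008],[0,0,0]],[[0.024,-0.0008,0.0008],[0,0,0]],[[0.0265,-0.0008,0.0008],[0,0,0]]]}}

```text
time: 5.33
position: [0.4389, 0.1952, 0.0843]
tcp_rot: [[0.011, 1.0, -0.001], [1.0, -0.011, -0.0], [-0.0, -0.001, -1.0]]
contact_force: [0.5, -0.4, -1.2]
opening: 0.574
grip_force: 62.8
```

>>> {"api": "send_rows", "payload": {"moves": [[[0.003,0,0],[0,0,0]],[[0.006,0,0],[0,0,0]],[[0.009,0,0],[0,0,0]],[[0.012,0,0],[0,0,0]],[[0.015,0,0],[0,0,0]],[[0.018,0,0],[0,0,0]],[[0.021,0,0],[0,0,0]],[[0.024,0,0],[0,0,0]],[[0.027,0,0],[0,0,0]],[[0.03,0,0],[0,0,0]]]}}

```text
time: 6.17
position: [0.4391, 0.2102, 0.0843]
tcp_rot: [[0.011, 1.0, -0.001], [1.0, -0.011, -0.0], [-0.0, -0.001, -1.0]]
contact_force: [-0.2, -0.5, -1.1]
opening: 0.576
grip_force: 62.8
```

>>> {"api": "send_rows", "payload": {"moves": [[[0.004,0,0],[0,0,0]],[[0.009,0,0],[0,0,0]],[[0.014,0,0],[0,0,0]],[[0.019,0,0],[0,0,0]],[[0.024,0,0],[0,0,0]],[[0.029,0,0],[0,0,0]],[[0.034,0,0],[0,0,0]],[[0.039,0,0],[0,0,0]],[[0.044,0,0],[0,0,0]],[[0.049,0,0],[0,0,0]]]}}

```text
time: 7.0
position: [0.4394, 0.2348, 0.0843]
tcp_rot: [[0.011, 1.0, -0.001], [1.0, -0.011, -0.0], [-0.0, -0.001, -1.0]]
contact_force: [-0.6, -0.5, -0.4]
opening: 0.576
grip_force: 62.8
```

>>> {"api": "send_rows", "payload": {"moves": [[[0.005,0,0],[0,0,0]],[[0.01,0,0],[0,0,0]],[[0.015,0,0],[0,0,0]],[[0.02,0,0],[0,0,0]],[[0.025,0,0],[0,0,0]],[[0.03,0,0],[0,0,0]],[[0.035,0,0],[0,0,0]],[[0.04,0,0],[0,0,0]],[[0.045,0,0],[0,0,0]],[[0.05,0,0],[0,0,0]]]}}

```text
time: 7.83
position: [0.4396, 0.2598, 0.0843]
tcp_rot: [[0.011, 1.0, -0.001], [1.0, -0.011, -0.0], [-0.0, -0.001, -1.0]]
contact_force: [-1.1, 0.1, -1.3]
opening: 0.577
grip_force: 62.8
```

>>> {"api": "send_rows", "payload": {"moves": [[[0.003,0,0],[0,0,0]],[[0.006,0,0],[0,0,0]],[[0.009,0,0],[0,0,0]],[[0.012,0,0],[0,0,0]],[[0.015,0,0],[0,0,0]],[[0.017,0,0],[0,0,0]],[[0.019,0,0],[0,0,0]],[[0.021,0,0],[0,0,0]],[[0.023,0,0],[0,0,0]],[[0.025,0,0],[0,0,0]]]}}

```text
time: 8.67
position: [0.4398, 0.2721, 0.0843]
tcp_rot: [[0.011, 1.0, -0.001], [1.0, -0.011, -0.0], [-0.0, -0.001, -1.0]]
contact_force: [-0.2, 0.1, -0.4]
opening: 0.574
grip_force: 62.8
```

>>> {"api": "send_rows", "payload": {"moves": [[[0.0015,0,0],[0,0,0]],[[0.003,0,0],[0,0,0]],[[0.0045,0,0],[0,0,0]],[[0.006,0,0],[0,0,0]],[[0.007,0,0],[0,0,0]]]}}

```text
time: 9.08
position: [0.4398, 0.2756, 0.0843]
tcp_rot: [[0.011, 1.0, -0.001], [1.0, -0.011, -0.0], [-0.0, -0.001, -1.0]]
contact_force: [0.2, -0.1, -0.3]
opening: 0.574
grip_force: 62.8
```

>>> {"api": "send_rows", "payload": {"moves": [[[0.001,0,0],[0,0,0]],[[0.002,0,0],[0,0,0]]]}}

```text
time: 9.25
position: [0.4398, 0.2766, 0.0843]
tcp_rot: [[0.011, 1.0, -0.001], [1.0, -0.011, -0.0], [-0.0, -0.001, -1.0]]
contact_force: [-0.3, -0.1, -1.8]
opening: 0.577
grip_force: 62.8
```

>>> {"api": "send_rows", "payload": {"moves": [[[0.001,0,0],[0,0,0]],[[0.002,0,0],[0,0,0]]]}}

```text
time: 9.42
position: [0.4399, 0.2776, 0.0843]
tcp_rot: [[0.011, 1.0, -0.001], [1.0, -0.011, -0.0], [-0.0, -0.001, -1.0]]
contact_force: [-0.6, -0.0, 0.4]
opening: 0.573
grip_force: 62.8
```

>>> {"api": "send_rows", "payload": {"moves": [[[0.001,0,0],[0,0,0]],[[0.002,0,0],[0,0,0]]]}}

```text
time: 9.58
position: [0.4399, 0.2786, 0.0843]
tcp_rot: [[0.011, 1.0, -0.001], [1.0, -0.011, -0.0], [-0.0, -0.001, -1.0]]
contact_force: [-0.2, -0.3, -0.7]
opening: 0.577
grip_force: 62.8
```

>>> {"api": "send_rows", "payload": {"moves": [[[0.001,0,0],[0,0,0]],[[0.002,0,0],[0,0,0]]]}}

```text
time: 9.75
position: [0.4399, 0.2793, 0.0843]
tcp_rot: [[0.011, 1.0, -0.001], [1.0, -0.011, -0.001], [-0.001, -0.001, -1.0]]
contact_force: [0.8, -1.5, -0.1]
opening: 0.576
grip_force: 62.8
```

>>> {"api": "send_rows", "payload": {"moves": [[[0.001,0,0],[0,0,0]],[[0.001,0,0],[0,0,0]]]}}

```text
time: 9.92
position: [0.4398, 0.2793, 0.0843]
tcp_rot: [[0.012, 1.0, -0.001], [1.0, -0.012, -0.001], [-0.001, -0.001, -1.0]]
contact_force: [-0.6, -2.0, 0.6]
opening: 0.573
grip_force: 62.8
```

The long roller is seated against the shoulder, with force building at y=0.2793. I'll release it and go for the short roller.

>>> {"api": "send_rows", "payload": {"moves": [[[0,0,0],[0,0,0]],[[0,0,0],[0,0,0]],[[0,0,0],[0,0,0]],[[0,0,0],[0,0,0]],[[0,0,-0.03],[0,0,0]],[[0,0,-0.1],[0,0,0]],[[0,0,-0.18],[0,0,0]],[[0,0,-0.22],[0,0,0]],[[-0.04,0.03,-0.22],[0,0,0.03]],[[-0.1,0.08,-0.22],[0,0,0.06]]], "grip": 50}}

```text
time: 10.75
position: [0.4786, 0.2342, 0.1961]
tcp_rot: [[0.13, 0.991, 0.001], [0.991, -0.13, 0.005], [0.005, -0.0, -1.0]]
contact_force: [1.8, 0.9, 0.5]
opening: 0.806
grip_force: 0.0
```

Run:
```python
from h import *
print(state()["opening"])
go(.5875,.0895,.16,-16.3)
```

```text
0.8058376601676079
t 10.75 shift [-0.259   0.2537  0.0708] turn [-0.0002 -0.0025  0.0735]
```

>>> {"api": "send_rows", "payload": {"moves": [[[-0.06,0.06,0],[0,0,0.03]],[[-0.12,0.12,0.02],[0,0,0.06]],[[-0.18,0.18,0.04],[0,0,0.07]],[[-0.247,0.241,0.1],[0,0,0.07]],[[-0.247,0.241,0.16],[0,0,0.07]],[[-0.247,0.241,0.2],[0,0,0.07]],[[-0.247,0.241,0.2],[0,0,0.07]],[[-0.247,0.241,0.2],[0,0,0.07]]]}}

```text
time: 11.42
position: [0.5812, 0.091, 0.0935]
tcp_rot: [[0.28, 0.96, -0.003], [0.96, -0.28, -0.001], [-0.001, -0.003, -1.0]]
contact_force: [-1.0, -0.3, 0.6]
opening: 0.807
grip_force: 0.0
```

Run:
```python
from fit import *
go(.5875,.0895,.0055,-16.3)
p=cloud(get_image("wrist")).reshape(-1,3);p=p[(p[:,2]>.047)&(p[:,2]<.056)&(np.hypot(p[:,0]-.588,p[:,1]-.09)<.03)]
c,s,a=cv2.minAreaRect((p[:,:2]*1000).astype(np.float32));print("short top",len(p),c,s,a,np.median(p[:,2]))
w=cloud(get_image("top")).reshape(-1,3);l=w[(w[:,1]>.24)&(w[:,1]<.31)&(abs(w[:,0]-.44)<.03)&(w[:,2]>.12)&(w[:,2]<.135)];print("long y ext",np.percentile(l[:,1],[1,99]),"z",np.median(l[:,2]))
```

```text
t 11.42 shift [0.001  0.0135 0.176 ] turn [-0.0013  0.0007  0.0005]
short top 2182 (589.3886108398438, 90.00010681152344) (26.141036987304688, 28.635658264160156) 73.75304412841797 0.04955531132702097
long y ext [0.2570162 0.3093731] z 0.12707895416837203
```

>>> {"api": "send_rows", "payload": {"moves": [[[0.0016,0.0145,0],[0,0,0.0005]],[[0.0016,0.0145,0.05],[0,0,0.0005]],[[0.0016,0.0145,0.1],[0,0,0.0005]],[[0.0016,0.0145,0.14],[0,0,0.0005]],[[0.0016,0.0145,0.165],[0,0,0.0005]],[[0.0016,0.0145,0.176],[0,0,0.0005]],[[0.0016,0.0145,0.176],[0,0,0.0005]],[[0.0016,0.0145,0.176],[0,0,0.0005]],[[0.0016,0.0145,0.176],[0,0,0.0005]]]}}

```text
time: 12.27
position: [0.5903, 0.0897, 0.0077]
tcp_rot: [[0.281, 0.96, 0.002], [0.96, -0.281, 0.0], [0.001, 0.002, -1.0]]
contact_force: [0.2, 1.1, 0.1]
opening: 0.804
grip_force: 0.0
```

Run:
```python
from fit import *
go(.5885,.0898,.0055,-16.3);print(np.round(state()["position"],4),np.round(state()["tcp_rot"],4).tolist())
```

```text
t 12.27 shift [-0.0008 -0.0036  0.0044] turn [ 0.0009 -0.0005 -0.    ]
[0.5903 0.0897 0.0077] [[0.2807, 0.9598, 0.002], [0.9598, -0.2807, 0.0005], [0.001, 0.0018, -1.0]]
```

>>> {"api": "send_rows", "payload": {"moves": [[[0,-0.003,0.004],[0.0007,-0.0004,0]],[[0,-0.003,0.004],[0.0007,-0.0004,0]],[[0,-0.003,0.004],[0.0007,-0.0004,0]]]}}

```text
time: 12.52
position: [0.5877, 0.0901, 0.0047]
tcp_rot: [[0.281, 0.96, -0.002], [0.96, -0.281, -0.0], [-0.001, -0.002, -1.0]]
contact_force: [0.5, -0.1, 0.4]
opening: 0.808
grip_force: 0.0
```

>>> {"api": "send_rows", "payload": {"moves": [[[0,0,0],[0,0,0]],[[0,0,0],[0,0,0]],[[0,0,0],[0,0,0]],[[0,0,0],[0,0,0]],[[0,0,0],[0,0,0]],[[0,0,0],[0,0,0]]], "grip": 255}}

```text
time: 13.02
position: [0.5881, 0.0899, 0.0048]
tcp_rot: [[0.281, 0.96, -0.001], [0.96, -0.281, -0.0], [-0.001, -0.001, -1.0]]
contact_force: [0.1, -0.2, 6.2]
opening: 0.575
grip_force: 62.6
```

Run:
```python
from fit import *
go(.438,.165,.084,-.65);print(np.round(state()["position"],4),np.round(state()["tcp_rot"],4).tolist())
```

```text
t 13.02 shift [ 0.0597 -0.3305 -0.1581] turn [-0.0006  0.0002 -0.1305]
[0.5881 0.0899 0.0048] [[0.2809, 0.9597, -0.0013], [0.9597, -0.2809, -0.0003], [-0.0006, -0.0011, -1.0]]
```

>>> {"api": "send_rows", "payload": {"moves": [[[0,0,-0.05],[0,0,0]],[[0,0,-0.11],[0,0,0]],[[0.01,-0.07,-0.157],[0,0,-0.03]],[[0.02,-0.14,-0.157],[0,0,-0.07]],[[0.04,-0.21,-0.157],[0,0,-0.11]],[[0.0597,-0.28,-0.157],[0,0,-0.1305]],[[0.0597,-0.3295,-0.157],[0,0,-0.1305]],[[0.0597,-0.3295,-0.157],[0,0,-0.1305]],[[0.0597,-0.3295,-0.157],[0,0,-0.1305]],[[0.0597,-0.3295,-0.157],[0,0,-0.1305]]]}}

```text
time: 13.85
position: [0.4385, 0.1647, 0.0831]
tcp_rot: [[0.011, 1.0, -0.002], [1.0, -0.011, -0.001], [-0.001, -0.002, -1.0]]
contact_force: [0.3, 0.4, -0.2]
opening: 0.578
grip_force: 62.6
```

>>> {"api": "send_rows", "payload": {"moves": [[[0,0,0],[0,0,0]],[[0,0,0],[0,0,0]],[[0,0,0],[0,0,0]]]}}

```text
time: 14.1
position: [0.4389, 0.1642, 0.083]
tcp_rot: [[0.013, 1.0, -0.002], [1.0, -0.013, -0.001], [-0.001, -0.002, -1.0]]
contact_force: [-0.5, -1.9, -1.0]
opening: 0.573
grip_force: 62.6
```

```bash
cat > chk.py <<'E'
from fit import *
def chk(h=.025,L=.013,oct=True):
    s=state();x,y,z=s["position"];print(np.round(s["position"],4),np.round(s["contact_force"],1),np.round(s["tcp_rot"],4).tolist())
    im=get_image("wrist");w=cloud(im);q=rodfit(w,.216,.25)
    W=w[200:440,220:420].reshape(-1,3)
    c=W[(abs(W[:,0]-x)<.007)&(abs(W[:,1]-y)<L-.003)&(W[:,2]>z+.03)];cz=np.median(c[:,2])-h
    if oct:
        v=[]
        for g in(-1,1):
            d=g*(W[:,0]-x);p=W[(d>.013)&(d<.022)&(W[:,2]>z+.01)&(abs(W[:,1]-y)<L-.002)];v.append(np.median(g*p[:,0]+p[:,2])-h*2**.5)
        print("part x,z mm",np.round(500*np.array([v[1]-v[0],v[0]+v[1]]),2))
    print("part top cz",round(cz*1e3,2),"y ext top",np.percentile(c[:,1],[1,99]),"rod x at part",round(1e3*(q[0]+q[2]*(y-.215)),2))
    return im
E
python3 -c "
from chk import *
chk();go(.4386,.165,.0835,-.65)"
```

```text
[0.4389 0.1642 0.083 ] [-0.5 -1.9 -1. ] [[0.0129, 0.9999, -0.0019], [0.9999, -0.0129, -0.0011], [-0.0011, -0.0019, -1.0]]
rod x,z at y=.215 (mm), slopes [438.75 103.67] [ 0.0128 -0.0009] n 4375 rms mm 0.5082389260211233
part x,z mm [438.61 103.09]
part top cz 103.06 y ext top [0.15455238 0.17410486] rod x at part 438.1
t 14.15 shift [ 0.0014 -0.0002 -0.001 ] turn [-0.001   0.0005 -0.0006]
```

>>> {"api": "send_rows", "payload": {"moves": [[[0.015,-0.0008,-0.0011],[0,0,0]],[[0.03,-0.0008,-0.0011],[0,0,0]],[[0.045,-0.0008,-0.0011],[0,0,0]],[[0.052,-0.0008,-0.0011],[0,0,0]],[[0.055,-0.0008,-0.0011],[0,0,0]],[[0.058,-0.0008,-0.0011],[0,0,0]],[[0.061,-0.0008,-0.0011],[0,0,0]],[[0.063,-0.0008,-0.0011],[0,0,0]],[[0.0655,-0.0008,-0.0011],[0,0,0]],[[0.068,-0.0008,-0.0011],[0,0,0]]]}}

```text
time: 14.98
position: [0.438, 0.1988, 0.0836]
tcp_rot: [[0.012, 1.0, -0.002], [1.0, -0.012, -0.001], [-0.001, -0.002, -1.0]]
contact_force: [-0.4, 0.3, -1.1]
opening: 0.576
grip_force: 62.6
```

>>> {"api": "send_rows", "payload": {"moves": [[[0.0025,0,0],[0,0,0]],[[0.005,0,0],[0,0,0]],[[0.0075,0,0],[0,0,0]],[[0.01,0,0],[0,0,0]],[[0.0125,0,0],[0,0,0]],[[0.015,0,0],[0,0,0]]]}}

```text
time: 15.48
position: [0.438, 0.2065, 0.0836]
tcp_rot: [[0.011, 1.0, -0.002], [1.0, -0.011, -0.001], [-0.001, -0.002, -1.0]]
contact_force: [0.2, 0.2, -0.1]
opening: 0.578
grip_force: 62.6
```

>>> {"api": "send_rows", "payload": {"moves": [[[0.003,0.001,0],[0,0,0]],[[0.007,0.001,0],[0,0,0]],[[0.012,0.001,0],[0,0,0]],[[0.017,0.001,0],[0,0,0]],[[0.022,0.001,0],[0,0,0]],[[0.027,0.001,0],[0,0,0]],[[0.032,0.001,0],[0,0,0]],[[0.037,0.001,0],[0,0,0]],[[0.042,0.001,0],[0,0,0]],[[0.045,0.001,0],[0,0,0]]]}}

```text
time: 16.32
position: [0.4388, 0.2294, 0.0836]
tcp_rot: [[0.011, 1.0, -0.002], [1.0, -0.011, -0.0], [-0.0, -0.002, -1.0]]
contact_force: [-0.2, -0.9, -1.5]
opening: 0.575
grip_force: 62.6
```

>>> {"api": "send_rows", "payload": {"moves": [[[0.003,0,0],[0,0,0]],[[0.006,0,0],[0,0,0]],[[0.009,0,0],[0,0,0]],[[0.012,0,0],[0,0,0]],[[0.014,0,0],[0,0,0]],[[0.016,0,0],[0,0,0]],[[0.018,0,0],[0,0,0]],[[0.019,0,0],[0,0,0]],[[0.02,0,0],[0,0,0]]]}}

```text
time: 17.07
position: [0.4389, 0.2389, 0.0836]
tcp_rot: [[0.011, 1.0, -0.002], [1.0, -0.011, -0.001], [-0.001, -0.002, -1.0]]
contact_force: [0.2, -0.8, -0.8]
opening: 0.576
grip_force: 62.6
```

>>> {"api": "send_rows", "payload": {"moves": [[[0.0015,0,0],[0,0,0]],[[0.003,0,0],[0,0,0]],[[0.0045,0,0],[0,0,0]],[[0.006,0,0],[0,0,0]],[[0.007,0,0],[0,0,0]],[[0.008,0,0],[0,0,0]]]}}

```text
time: 17.57
position: [0.4389, 0.243, 0.0836]
tcp_rot: [[0.011, 1.0, -0.002], [1.0, -0.011, -0.001], [-0.001, -0.002, -1.0]]
contact_force: [-0.1, -0.2, -1.2]
opening: 0.578
grip_force: 62.6
```

>>> {"api": "send_rows", "payload": {"moves": [[[0.001,0,0],[0,0,0]],[[0.002,0,0],[0,0,0]]]}}

```text
time: 17.73
position: [0.4389, 0.2439, 0.0836]
tcp_rot: [[0.011, 1.0, -0.002], [1.0, -0.011, -0.001], [-0.001, -0.002, -1.0]]
contact_force: [-0.1, -0.3, -1.4]
opening: 0.577
grip_force: 62.6
```

>>> {"api": "send_rows", "payload": {"moves": [[[0.001,0,0],[0,0,0]],[[0.002,0,0],[0,0,0]]]}}

```text
time: 17.9
position: [0.4389, 0.2443, 0.0835]
tcp_rot: [[0.011, 1.0, -0.003], [1.0, -0.011, -0.001], [-0.001, -0.003, -1.0]]
contact_force: [-1.3, -1.4, 0.7]
opening: 0.578
grip_force: 62.6
```

The short roller makes contact exactly where predicted, at y=0.2443. I'll press lightly, release it and go to the cap.

>>> {"api": "send_rows", "payload": {"moves": [[[0.001,0,0],[0,0,0]],[[0.001,0,0],[0,0,0]]]}}

```text
time: 18.07
position: [0.4389, 0.2443, 0.0835]
tcp_rot: [[0.012, 1.0, -0.003], [1.0, -0.012, -0.002], [-0.002, -0.003, -1.0]]
contact_force: [-0.4, -2.9, 1.6]
opening: 0.577
grip_force: 62.7
```

>>> {"api": "send_rows", "payload": {"moves": [[[0,0,0],[0,0,0]],[[0,0,0],[0,0,0]],[[0,0,0],[0,0,0]],[[0,0,0],[0,0,0]],[[0,0,-0.03],[0,0,0]],[[0,0,-0.1],[0,0,0]],[[0,0,-0.18],[0,0,0]],[[-0.05,0.02,-0.22],[0,0,0]],[[-0.12,0.05,-0.22],[0,0,-0.03]],[[-0.2,0.07,-0.22],[0,0,-0.06]]], "grip": 50}}

```text
time: 18.9
position: [0.4753, 0.1468, 0.1957]
tcp_rot: [[-0.122, 0.992, 0.003], [0.992, 0.122, 0.003], [0.002, 0.003, -1.0]]
contact_force: [1.2, -1.4, -0.5]
opening: 0.803
grip_force: 0.0
```

Run:
```python
from h import *
go(.5126,-.029,.1,12)
```

```text
t 18.9 shift [-0.3585  0.0305  0.1906] turn [ 0.0015 -0.0011 -0.0414]
```

>>> {"api": "send_rows", "payload": {"moves": [[[-0.07,0.01,0],[0,0,-0.03]],[[-0.14,0.02,0.02],[0,0,-0.04]],[[-0.21,0.025,0.04],[0,0,-0.04]],[[-0.28,0.025,0.08],[0,0,-0.04]],[[-0.335,0.025,0.14],[0,0,-0.04]],[[-0.335,0.025,0.19],[0,0,-0.04]],[[-0.335,0.025,0.19],[0,0,-0.04]],[[-0.335,0.025,0.19],[0,0,-0.04]],[[-0.335,0.025,0.19],[0,0,-0.04]]]}}

```text
time: 19.65
position: [0.5055, -0.0188, 0.0996]
tcp_rot: [[-0.199, 0.98, -0.001], [0.98, 0.199, 0.0], [0.0, -0.001, -1.0]]
contact_force: [0.0, 0.4, 0.5]
opening: 0.801
grip_force: 0.0
```

Run:
```python
from fit import *
s=state();print(np.round(s["position"],4),np.round(s["tcp_rot"],4).tolist())
p=cloud(get_image("wrist")).reshape(-1,3);p=p[(p[:,2]>.043)&(p[:,2]<.052)&(np.hypot(p[:,0]-.5126,p[:,1]+.029)<.035)]
c,sz,a=cv2.minAreaRect((p[:,:2]*1000).astype(np.float32));print("cap top",len(p),c,sz,a,np.median(p[:,2]))
go(.5126,-.029,.0045,12)
im=get_image("top");save(im,"top2");w=cloud(im).reshape(-1,3);l=w[(w[:,1]>.2)&(w[:,1]<.31)&(abs(w[:,0]-.44)<.007)&(w[:,2]>.095)]
for y in np.arange(.205,.305,.005):
    q=l[abs(l[:,1]-y)<.0025];print(round(y,3),len(q),np.round(np.median(q[:,2]),4),end="; ")
```

```text
[ 0.5055 -0.0188  0.0996] [[-0.1986, 0.9801, -0.0007], [0.9801, 0.1986, 0.0001], [0.0003, -0.0007, -1.0]]
cap top 3911 (513.470703125, -29.11636734008789) (46.14598083496094, 30.459720611572266) 11.317798614501953 0.0457141348032669
t 19.7 shift [-0.0231  0.0089  0.1911] turn [ 0.0003 -0.0002 -0.0042]
0.205 0 nan; 0.21 0 nan; 0.215 29 0.1092; 0.22 25 0.11; 0.225 30 0.1093; 0.23 46 0.1135; 0.235 32 0.1281; 0.24 44 0.1283; 0.245 44 0.1284; 0.25 33 0.1279; 0.255 44 0.1277; 0.26 42 0.1284; 0.265 39 0.1283; 0.27 40 0.1279; 0.275 44 0.1284; 0.28 38 0.1285; 0.285 34 0.1273; 0.29 40 0.1288; 0.295 37 0.1283; 0.3 23 0.1275;
  return _methods._mean(a, axis=axis, dtype=dtype,
  ret = ret.dtype.type(ret / rcount)
```

>>> {"api": "send_rows", "payload": {"moves": [[[-0.022,0.01,0],[0,0,-0.001]],[[-0.022,0.01,0.05],[0,0,-0.001]],[[-0.022,0.01,0.11],[0,0,-0.001]],[[-0.022,0.01,0.15],[0,0,-0.001]],[[-0.022,0.01,0.18],[0,0,-0.001]],[[-0.022,0.01,0.188],[0,0,-0.001]],[[-0.022,0.01,0.188],[0,0,-0.001]],[[-0.022,0.01,0.188],[0,0,-0.001]],[[-0.022,0.01,0.188],[0,0,-0.001]]]}}

```text
time: 20.5
position: [0.5127, -0.0295, 0.006]
tcp_rot: [[-0.2, 0.98, 0.001], [0.98, 0.2, -0.0], [-0.0, 0.001, -1.0]]
contact_force: [-0.0, -0.6, -0.5]
opening: 0.803
grip_force: 0.0
```

Run:
```python
from fit import *
go(.5132,-.029,.0045,11.7);print(np.round(state()["position"],4),np.round(state()["tcp_rot"],4).tolist())
```

```text
t 20.5 shift [0.0008 0.0012 0.003 ] turn [ 0.0003  0.0001 -0.0016]
[ 0.5127 -0.0295  0.006 ] [[-0.1996, 0.9799, 0.0006], [0.9799, 0.1996, -0.0001], [-0.0002, 0.0006, -1.0]]
```

>>> {"api": "send_rows", "payload": {"moves": [[[0,0,0],[0,0,-0.001]],[[0,0,0],[0,0,-0.001]],[[0,0,0],[0,0,-0.001]],[[0,0,0],[0,0,-0.001]],[[0,0,0],[0,0,-0.001]],[[0,0,0],[0,0,-0.001]],[[0,0,0],[0,0,-0.001]]], "grip": 255}}

```text
time: 21.08
position: [0.5125, -0.0298, 0.0058]
tcp_rot: [[-0.201, 0.98, 0.0], [0.98, 0.201, 0.0], [0.0, 0.0, -1.0]]
contact_force: [-0.8, 1.1, 7.1]
opening: 0.536
grip_force: 61.9
```

Run:
```python
from fit import *
go(.4385,.165,.085,-.65);print(np.round(state()["position"],4),np.round(state()["tcp_rot"],4).tolist())
```

```text
t 21.08 shift [ 0.4114 -0.0668 -0.1584] turn [ 0.00e+00 -1.00e-04  1.02e-01]
[ 0.5125 -0.0298  0.0058] [[-0.2009, 0.9796, 0.0001], [0.9796, 0.2009, 0.0001], [0.0001, 0.0001, -1.0]]
```

>>> {"api": "send_rows", "payload": {"moves": [[[0,0,-0.06],[0,0,0]],[[0.02,0,-0.12],[0,0,0]],[[0.09,-0.015,-0.161],[0,0,0.03]],[[0.17,-0.03,-0.161],[0,0,0.06]],[[0.25,-0.05,-0.161],[0,0,0.102]],[[0.33,-0.0668,-0.161],[0,0,0.102]],[[0.4,-0.0668,-0.161],[0,0,0.102]],[[0.4114,-0.0668,-0.161],[0,0,0.102]],[[0.4114,-0.0668,-0.161],[0,0,0.102]],[[0.4114,-0.0668,-0.161],[0,0,0.102]]]}}

```text
time: 21.92
position: [0.4373, 0.1646, 0.0851]
tcp_rot: [[0.01, 1.0, -0.002], [1.0, -0.01, -0.001], [-0.001, -0.002, -1.0]]
contact_force: [0.7, -0.4, -0.8]
opening: 0.531
grip_force: 61.8
```

>>> {"api": "send_rows", "payload": {"moves": [[[0,0,0],[0,0,0]],[[0,0,0],[0,0,0]],[[0,0,0],[0,0,0]],[[0,0,0],[0,0,0]]]}}

```text
time: 22.25
position: [0.4377, 0.1638, 0.0851]
tcp_rot: [[0.014, 1.0, -0.002], [1.0, -0.014, -0.001], [-0.001, -0.002, -1.0]]
contact_force: [0.4, -0.9, -1.5]
opening: 0.528
grip_force: 61.8
```

Run:
```python
from chk import *
im=chk(.023,.015,False);save(im,"w3");x,y,z=state()["position"]
p=cloud(im).reshape(-1,3);p=p[(abs(p[:,2]-z-.0172-.023)<.004)&(abs(p[:,0]-x)<.03)&(abs(p[:,1]-y)<.03)]
print("cap top",cv2.minAreaRect((p[:,:2]*1000).astype(np.float32)))
go(.4386,.165,.0863,-.65)
```

```text
[0.4377 0.1638 0.0851] [ 0.4 -0.9 -1.5] [[0.0137, 0.9999, -0.0024], [0.9999, -0.0137, -0.0007], [-0.0008, -0.0024, -1.0]]
rod x,z at y=.215 (mm), slopes [439.07 113.13] [-0.0248  0.3992] n 11514 rms mm 4.19145048607141
part top cz 102.28 y ext top [0.15208948 0.17558729] rod x at part 440.34
cap top ((437.39404296875, 164.28834533691406), (30.863086700439453, 59.806732177734375), 89.00210571289062)
t 22.3 shift [ 0.0018  0.0018 -0.0024] turn [-0.0011  0.0003 -0.0008]
```

View pics/w3.png

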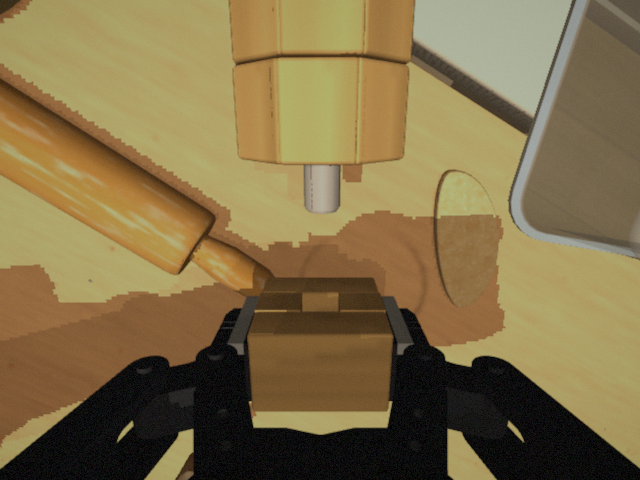

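The wrist view shows the two rollers stacked on the rod with no gap, about 18 mm of rod free (tip at (322,212)), and the cap's hole facing it at (320,300). I'll make a small correction and advance.

>>> {"api": "send_rows", "payload": {"moves": [[[0.015,0.0015,-0.0028],[0,0,0]],[[0.03,0.0015,-0.0028],[0,0,0]],[[0.042,0.0015,-0.0028],[0,0,0]],[[0.047,0.0015,-0.0028],[0,0,0]],[[0.049,0.0015,-0.0028],[0,0,0]],[[0.049,0.0015,-0.0028],[0,0,0]],[[0.049,0.0015,-0.0028],[0,0,0]]]}}

```text
time: 22.88
position: [0.4383, 0.1894, 0.0864]
tcp_rot: [[0.011, 1.0, -0.003], [1.0, -0.011, -0.001], [-0.001, -0.003, -1.0]]
contact_force: [0.3, -0.1, -2.1]
opening: 0.529
grip_force: 61.8
```

Run:
```python
from fit import *
s=state();x,y,z=s["position"];print(np.round(s["position"],4),np.round(s["contact_force"],1))
w=cloud(get_image("wrist"));rodfit(w,.2135,.228)
W=w[200:440,200:440].reshape(-1,3);c=W[(abs(W[:,0]-x)<.018)&(abs(W[:,1]-y)<.012)&(W[:,2]>z+.03)];print("cap cz",np.median(c[:,2])-.023)
f=W[(W[:,1]>y+.008)&(W[:,1]<y+.013)&(W[:,2]>z+.037)&(W[:,2]<z+.045)&(abs(W[:,0]-x)<.03)];print("cap x ext",np.percentile(f[:,0],[1,99]),np.mean(np.percentile(f[:,0],[1,99])))
```

```text
[0.4383 0.1894 0.0864] [ 0.3 -0.1 -2.1]
rod x,z at y=.215 (mm), slopes [438.73 103.49] [0.0245 0.0334] n 938 rms mm 0.4891687428728495
cap cz 0.10357677907085358
cap x ext [0.40975043 0.46701589] 0.43838315617060614
```

>>> {"api": "send_rows", "payload": {"moves": [[[0.003,0,0],[0,0,0]],[[0.006,0,0],[0,0,0]],[[0.009,0,0],[0,0,0]],[[0.0115,0,0],[0,0,0]],[[0.014,0,0],[0,0,0]],[[0.0165,0,0],[0,0,0]],[[0.019,0,0],[0,0,0]],[[0.0215,0,0],[0,0,0]],[[0.024,0,0],[0,0,0]],[[0.0265,0,0],[0,0,0]]]}}

```text
time: 23.77
position: [0.4386, 0.2029, 0.0865]
tcp_rot: [[0.011, 1.0, -0.002], [1.0, -0.011, -0.0], [-0.0, -0.002, -1.0]]
contact_force: [-0.2, -0.0, -0.9]
opening: 0.531
grip_force: 61.8
```

>>> {"api": "send_rows", "payload": {"moves": [[[0.002,0,0],[0,0,0]],[[0.004,0,0],[0,0,0]],[[0.006,0,0],[0,0,0]],[[0.008,0,0],[0,0,0]],[[0.01,0,0],[0,0,0]]]}}

```text
time: 24.18
position: [0.4386, 0.2076, 0.0865]
tcp_rot: [[0.011, 1.0, -0.002], [1.0, -0.011, -0.001], [-0.001, -0.002, -1.0]]
contact_force: [-0.2, -1.1, -1.4]
opening: 0.529
grip_force: 61.8
```

>>> {"api": "send_rows", "payload": {"moves": [[[0.001,0,0],[0,0,0]],[[0.002,0,0],[0,0,0]],[[0.003,0,0],[0,0,0]],[[0.004,0,0],[0,0,0]]]}}

```text
time: 24.52
position: [0.4387, 0.2094, 0.0865]
tcp_rot: [[0.012, 1.0, -0.002], [1.0, -0.012, -0.001], [-0.001, -0.002, -1.0]]
contact_force: [0.3, -1.6, -0.1]
opening: 0.534
grip_force: 61.8
```

>>> {"api": "send_rows", "payload": {"moves": [[[0.001,0,0],[0,0,0]],[[0.002,0,0],[0,0,0]],[[0.003,0,0],[0,0,0]],[[0.004,0,0],[0,0,0]]]}}

```text
time: 24.85
position: [0.4387, 0.2117, 0.0865]
tcp_rot: [[0.011, 1.0, -0.002], [1.0, -0.011, -0.001], [-0.001, -0.002, -1.0]]
contact_force: [0.0, -1.6, 0.6]
opening: 0.533
grip_force: 61.8
```

>>> {"api": "send_rows", "payload": {"moves": [[[0.001,0,0],[0,0,0]],[[0.002,0,0],[0,0,0]],[[0.003,0,0],[0,0,0]],[[0.004,0,0],[0,0,0]]]}}

```text
time: 25.18
position: [0.4387, 0.2138, 0.0865]
tcp_rot: [[0.011, 1.0, -0.002], [1.0, -0.011, -0.001], [-0.001, -0.002, -1.0]]
contact_force: [0.1, -3.1, 0.9]
opening: 0.532
grip_force: 61.8
```

>>> {"api": "send_rows", "payload": {"moves": [[[0.001,0,0],[0,0,0]],[[0.002,0,0],[0,0,0]],[[0.003,0,0],[0,0,0]]]}}

```text
time: 25.43
position: [0.4387, 0.2153, 0.0865]
tcp_rot: [[0.011, 1.0, -0.002], [1.0, -0.011, -0.001], [-0.001, -0.002, -1.0]]
contact_force: [0.3, -1.1, -0.0]
opening: 0.531
grip_force: 61.8
```

>>> {"api": "send_rows", "payload": {"moves": [[[0.001,0,0],[0,0,0]],[[0.002,0,0],[0,0,0]]]}}

```text
time: 25.6
position: [0.4387, 0.2162, 0.0865]
tcp_rot: [[0.011, 1.0, -0.002], [1.0, -0.011, -0.001], [-0.001, -0.002, -1.0]]
contact_force: [0.4, -3.0, 0.4]
opening: 0.529
grip_force: 61.8
```

>>> {"api": "send_rows", "payload": {"moves": [[[0.001,0,0],[0,0,0]],[[0.001,0,0],[0,0,0]]]}}

```text
time: 25.77
position: [0.4387, 0.2164, 0.0865]
tcp_rot: [[0.011, 1.0, -0.003], [1.0, -0.011, -0.001], [-0.001, -0.003, -1.0]]
contact_force: [-0.6, -2.5, 1.2]
opening: 0.529
grip_force: 61.9
```

>>> {"api": "send_rows", "payload": {"moves": [[[0.001,0,0],[0,0,0]],[[0.001,0,0],[0,0,0]]]}}

```text
time: 25.93
position: [0.4387, 0.2164, 0.0865]
tcp_rot: [[0.012, 1.0, -0.003], [1.0, -0.012, -0.002], [-0.002, -0.003, -1.0]]
contact_force: [-0.1, -4.4, 2.4]
opening: 0.531
grip_force: 62.0
```

>>> {"api": "send_rows", "payload": {"moves": [[[0.001,0,0],[0,0,0]],[[0.001,0,0],[0,0,0]]]}}

```text
time: 26.1
position: [0.4387, 0.2165, 0.0865]
tcp_rot: [[0.012, 1.0, -0.003], [1.0, -0.012, -0.002], [-0.002, -0.003, -1.0]]
contact_force: [-0.4, -6.8, 2.6]
opening: 0.533
grip_force: 62.1
```

The cap has stopped and force is building (6.8 N), so it is snug. I'll release, lift clear and check.

>>> {"api": "send_rows", "payload": {"moves": [[[-0.001,0,0],[0,0,0]],[[-0.001,0,0],[0,0,0]],[[-0.001,0,0],[0,0,0]],[[-0.001,0,0],[0,0,0]],[[-0.001,0,0],[0,0,0]],[[0,0,-0.03],[0,0,0]],[[0,0,-0.1],[0,0,0]],[[0,0,-0.18],[0,0,0]],[[-0.08,0,-0.22],[0,0,0]],[[-0.16,0,-0.25],[0,0,0]]], "grip": 40}}

```text
time: 26.93
position: [0.4397, 0.1435, 0.2126]
tcp_rot: [[0.006, 1.0, 0.002], [1.0, -0.006, 0.002], [0.002, 0.002, -1.0]]
contact_force: [0.6, -1.0, 0.4]
opening: 0.847
grip_force: 0.0
```

>>> {"api": "send_rows", "payload": {"moves": [[[-0.05,0,0],[0,0,0]],[[-0.1,0,0],[0,0,0]],[[-0.1,0,0],[0,0,0]],[[-0.1,0,0],[0,0,0]],[[-0.1,0,0],[0,0,0]],[[-0.1,0,0],[0,0,0]]]}}

```text
time: 27.43
position: [0.4376, 0.093, 0.21]
tcp_rot: [[0.009, 1.0, -0.002], [1.0, -0.009, -0.001], [-0.001, -0.002, -1.0]]
contact_force: [0.2, 0.6, 1.0]
opening: 0.844
grip_force: 0.0
```

Run:
```python
from h import *
im=get_image("wrist");save(im,"w4")
w=cloud(get_image("top")).reshape(-1,3);l=w[(w[:,1]>.19)&(w[:,1]<.31)&(abs(w[:,0]-.44)<.007)&(w[:,2]>.095)]
print([(round(y,3),round(1e3*np.median(l[abs(l[:,1]-y)<.0025][:,2]),1)) for y in np.arange(.2,.305,.005) if (abs(l[:,1]-y)<.0025).any()],"min y",np.percentile(l[:,1],[.5,2]))
```

```text
[(np.float64(0.2), np.float64(125.9)), (np.float64(0.205), np.float64(127.2)), (np.float64(0.21), np.float64(127.4)), (np.float64(0.215), np.float64(127.6)), (np.float64(0.22), np.float64(127.0)), (np.float64(0.225), np.float64(127.2)), (np.float64(0.23), np.float64(127.4)), (np.float64(0.235), np.float64(128.0)), (np.float64(0.24), np.float64(128.2)), (np.float64(0.245), np.float64(128.5)), (np.float64(0.25), np.float64(128.5)), (np.float64(0.255), np.float64(128.0)), (np.float64(0.26), np.float64(128.0)), (np.float64(0.265), np.float64(128.0)), (np.float64(0.27), np.float64(128.0)), (np.float64(0.275), np.float64(128.4)), (np.float64(0.28), np.float64(127.9)), (np.float64(0.285), np.float64(128.0)), (np.float64(0.29), np.float64(127.9)), (np.float64(0.295), np.float64(128.2)), (np.float64(0.3), np.float64(127.4))] min y [0.20128508 0.20268231]
```

View pics/w4.png

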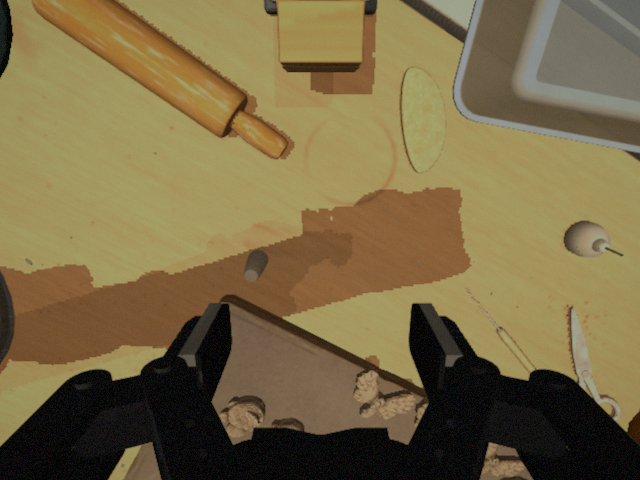

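The cap sits on the rod at (320,35), the gripper is clear, and the rib, cone and trailer stand where they were. The depth profile runs unbroken from y=0.201 to 0.301, which matches the 100 mm stack with no gaps. I'll hand it in.

```bash
python3 -c "
from plant import r
print(r.job_done())"
```

```text
the job is handed in; nothing more can be done
None
```

The long roller, short roller and end cap are on the rod, with no gaps showing in the depth image and the long roller against the shoulder. Contact force read at most about 7 N, everything is released, and the job is handed in; the call gave no verdict.

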